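# Feel along the weld seam of a pipe bend

## Task

Check the weld of the large stainless pipe bend by touch: put the closed fingertips on the seam on top at the open end of the straight leg and run them lightly along it, keeping in contact, all the way round the curve to the other end, then draw the hand clear. Do not press hard on the bend, shift it or lift it, and leave the other fittings and tools where they are.

Things in the scene. Friction and masses are not known exactly. Their poses are not given: they have to be found in the camera images.
- bend: the pipe bend: stainless tube, 88.9 mm outside diameter, lying flat and loose on a low board, about 1.2 kg. One straight leg 80 mm long runs into a 90 degree curve of 114.3 mm centre-line radius; the curve's far end has no leg. Origin level with the tube's underside, half-way between the two seam ends. z up; x along the leg, from its open end towards the curve, which turns left, to +y
- rest: the rest under the bend: a plywood board 320 x 260 mm, 10 mm thick, its top 30 mm above the bench, on four rubber feet fixed to the bench. Pressed with more than 6 to 12 N it sinks by about 0.5 mm per N, at most 8 mm, and springs back. Origin at bench height under its middle; x along its long side
- seam_start (a point): start of the weld seam: top of the bead at the open end of the straight leg, at (-97, -57) mm in the bend's axes. The seam, a bead 6 mm wide and 1.5 mm proud, runs along the very top of the tube, 260 mm in all; the top of the bead is level all along, 90.4 mm above the board and 120.4 mm above the bench
- curve_start (a point): top of the bead where the straight leg meets the curve, at (-17, -57) mm in the bend's axes; from here the seam is a quarter circle of 114.3 mm radius about (-17, 57) mm
- seam_end (a point): end of the seam: top of the bead at the bend's other end, which has no straight leg, at (97, 57) mm in the bend's axes
- seam_1: stretch 1 of 6 of the seam, 12 mm long, centred 10 mm from the start; origin on top of the bead at its middle, axes parallel to the bend's
- seam_2: stretch 2 of 6 of the seam, 12 mm long, centred 58 mm along the seam from its start; origin likewise, axes parallel to the bend's
- seam_3: stretch 3 of 6 of the seam, 12 mm long, centred 106 mm along the seam from its start; origin likewise, axes parallel to the bend's
- seam_4: stretch 4 of 6 of the seam, 12 mm long, centred 154 mm along the seam from its start; origin likewise, axes parallel to the bend's
- seam_5: stretch 5 of 6 of the seam, 12 mm long, centred 202 mm along the seam from its start; origin likewise, axes parallel to the bend's
- seam_6: stretch 6 of 6 of the seam, 12 mm long, centred 10 mm from the end; origin likewise, axes parallel to the bend's
- reducer: small upright reducer, stainless, 60 mm wide at the foot, 42 mm at the top, 64 mm tall, standing on the board in the crook of the bend; origin on its underside, near its middle. A bystander: leave it alone
- stub: short upright piece of stainless pipe, 60 mm across, 50 mm tall, standing on the bench beside the board, on the side of the bend's end without a leg; origin on its underside, near its middle. A bystander: leave it alone
- cap: domed stainless pipe end cap, 60 mm across, 38 mm tall, lying on the bench beside the board, on the side of the straight leg; origin on its underside, near its middle. A bystander: leave it alone
- calliper: steel calliper lying flat, 230 mm long, at most 7 mm thick, on the bench beside the board; origin on its underside, near its middle. A bystander: leave it alone
- tee: stainless pipe tee lying flat, 114 mm long, pipe 48 mm across, at the right of the work area; origin on its underside, near its middle. A bystander: leave it alone
- brush: wire brush with a wooden back, 280 mm long, 29 mm tall, at the left of the work area; origin on its underside, near its middle. A bystander: leave it alone
- cleaner: white plastic bottle, 60 mm across, 165 mm tall, at the left rear of the work area; origin on its underside, near its middle. A bystander: leave it alone

How it is judged:
By the outcome, as a careful person would: the job done as asked, in the order asked, and still so for the second after the job is handed in, with the robot touching nothing.
It also fails if it takes over 54 s, if anything falls off the work surface, if the arm or the gripper's body presses on something with over 40 N, if the wrist force passes 120 N, or if a joint passes its speed limit or range.

## Robot

A 7-joint arm with a two-finger parallel gripper is mounted at the origin on the work surface. World frame = base frame: x ahead of the robot, y to its left, z up, the work surface at z = 0. Lengths are in mm, angles in rad, forces in N, time in s.
With the tool pointing down it reaches from about 350 to 775 mm from the base axis. Payload 3.1 kg.
Tool frame: the origin (TCP) lies midway between the tips of the shut fingers; the grasp point (between the pads) lies 19 mm behind it (arm.grip_depth is the distance from the TCP to the grasp point, in mm); y points along the fingers, z is the direction in which the jaws open and shut, and the axes are right-handed (so a half turn about y gives the same grasp; the last joint's range is limited). The gripper opens to 85 mm and grips with 20 to 120 N. Pads are 22 mm wide; open, the fingers measure 114 mm over their backs; the gripper's body (76 mm by 85 mm) begins 54 mm behind the grasp point. The pads swing forward as they close: fully open they stand 13 mm farther back than shut.
Start: joints at [-1.224, 0.311, 0.014, 1.512, -0.004, 1.319, -0.027], TCP at [208.468, 508.978, 231.304] pointing down, gripper open.
Joint ranges: [-2.7, 2.7], [-0.3, 1.91], [-1.27, 1.3], [0.12, 2.57], [-1.44, 4.58], [0.2, 2.03], [-3.05, 3.05]. Speed limits (rad/s): [2.79, 2.79, 3.14, 3.14, 3.14, 3.14, 3.14].

## Interface

Orientations are given as a rotation vector (axis times angle).
In Python, from rig import arm gives the robot as it stands.
- The arm moves only by the tool servo_tool, never from a script. Its argument "increments" is a list of rows, each a list of 3 entries, a list of its own where there are three numbers: the shift along the tool's x, y, z in m, then the turn, a rotation vector about the tool's x, y, z in degrees, then the closure, from 0 (fully open) to 1 (shut). In form: [[[tx, ty, tz], [wx, wy, wz], claw], ...]. A call has 1 to 8 rows; each row shifts and turns the pose as measured when the row begins, along the tool's axes as they then stand; what a row does not reach is not made up. A row lasts 1/12 s, in which the tool goes at most 41.7 mm and 7.16 degrees, less where a joint would pass 70% of its speed; a pose out of reach is approached as far as the arm can. A call is refused whole if a number of a shift passes 0.0417 or a number of a turn 7.16, either way. A call with a gripper value outside its range is refused whole. The fingers move at their own pace and stop on an object; the grip force is fixed at half the most. Time passes only in rows, so rows that do not move let the fingers close. It gives the time, the measured TCP pose, the force and the opening at its end, in the units of the state.
- arm.get_obs(): the state, without advancing time (a new reading comes with each control period).
- arm.get_image(name): name is "side" or "top" or "wrist"; returns a dict with "img" (480x640x3 uint8, blue, green, red), "range_z" (480x640 float32, mm along the optical axis (not along the pixel's ray), 0 where there is no reading), "fovy" (degrees; the focal length in pixels is half the picture's height over the tangent of half this angle, whatever the lens; pixels are square), "cx", "cy" (the principal point, pixels), "dist_coeffs" ([k1, k2, p1, p2, k3] as OpenCV has them; the pictures are not rectified), "view" (4x4, takes a point from world to camera coordinates). Camera axes: x right, y down, z forward; pixel columns grow to the right and rows downward; lengths in mm; the calibration is good to about 2 mm. A picture is of the moment at which its call begins.
- arm.hand_in(): hands the job in, once; it reports no verdict.
The state is a dict: "time_s": time; "q": joint angles; "joint_vel": joint speeds; "tau": joint torques, N m; "position": TCP position; "tool_rot": TCP orientation; "wrist_force": force on the tool from outside, world axes, zero at the start; "torque": the same for the moment, N m; "opening": opening from 0.0 (shut) to 1.0 (fully open).
Only numpy, scipy, OpenCV 4.12 (cv2) and the standard library are available. Lean on these libraries where they do the work, as an engineer would, in place of code of your own. Each camera call takes 0.05 s, during which the arm holds its last target.

## Working session

There is one attempt and no reset: what is moved stays moved. The work goes in short steps, Python scripts to look and compute and a tool call to move; the robot and the scene stay as the last step left them, time stands still between calls to the robot, and variables do not carry over. Pictures are saved under pics/ and viewed, and the job is handed in when it is done.

Besides the shell and the picture viewer there is one more tool, called after "Emit:" as a command line: name --argument value ..., lists and objects as JSON in quotes. servo_tool: Moves the arm, as the interface text tells. Its arguments: {"type":"object","properties":{"increments":{"type":"array"}},"required":["increments"]}

```bash
mkdir -p pics; ls; python3 - <<'E'
from rig import arm
import cv2
o=arm.get_obs(); print(o)
for n in("top","side","wrist"):
    d=arm.get_image(n); cv2.imwrite(f"pics/{n}0.png",d["img"]); print(n,d["fovy"],d["cx"],d["cy"],d["dist_coeffs"],d["view"].round(3).tolist(),(d["range_z"]>0).mean())
E
```

```text
pics
{'time_s': 0.0, 'q': array([-1.22370708,  0.31171239,  0.01398399,  1.5131062 , -0.00441497,
        1.31918335, -0.02719949]), 'joint_vel': array([-8.88754896e-04,  2.67211381e-05,  6.70638234e-06,  1.57413341e-03,
        1.24243387e-03, -8.90456347e-04,  1.68146185e-04]), 'tau': array([-1.66485293e-04, -3.79910159e+01,  1.45816715e-01, -2.30590993e+01,
        1.20933304e-02,  1.37907130e-02,  1.72940156e-05]), 'position': array([208.18519233, 508.26925951, 230.20849243]), 'tool_rot': array([-1.55155456,  0.30534184, -0.30474065]), 'wrist_force': array([ 0.26437643, -0.14713428, -0.7556781 ]), 'torque': array([-0.00350415,  0.00551055,  0.01508972]), 'opening': 0.9982294817822515}
top 52.980034994984806 317.34193859596724 236.52686310322437 [0.01563014 0.         0.         0.         0.        ] [[0.033, -0.999, -0.003, 11.773], [-0.978, -0.032, -0.208, 587.553], [0.208, 0.01, -0.978, 1125.486], [0.0, 0.0, 0.0, 1.0]] 0.99611328125
side 52.7539186302742 323.00900956317764 240.46756674431848 [0.0200893 0.        0.        0.        0.       ] [[-0.88, -0.475, -0.0, 497.361], [-0.242, 0.45, -0.86, 229.331], [0.408, -0.757, -0.511, 1048.875], [0.0, 0.0, 0.0, 1.0]] 0.9961328125
wrist 68.9641325078795 318.47247191689434 241.4706726515686 [-0.05322394  0.          0.          0.          0.        ] [[0.378, 0.926, -0.002, -548.868], [0.878, -0.358, 0.319, -41.234], [0.294, -0.123, -0.948, 379.992], [0.0, 0.0, 0.0, 1.0]] 0.995986328125
```

View pics/top0.png

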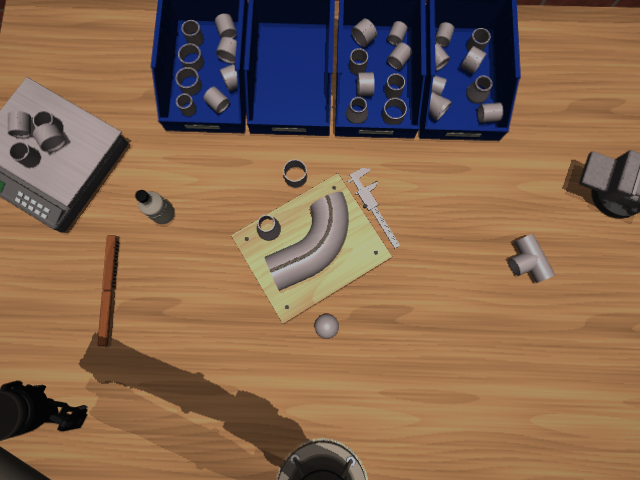

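View pics/side0.png

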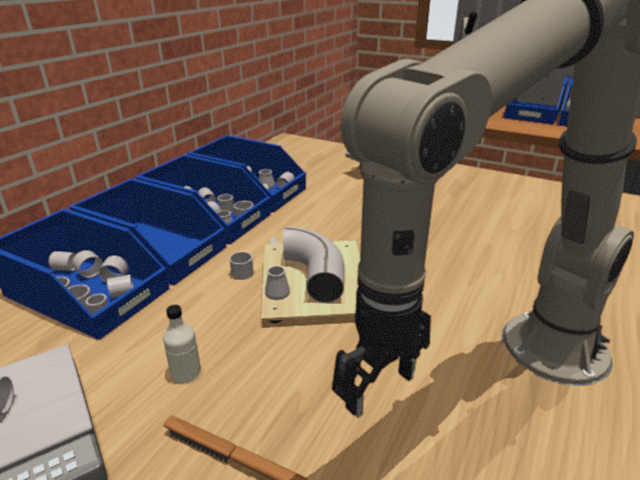

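View pics/wrist0.png

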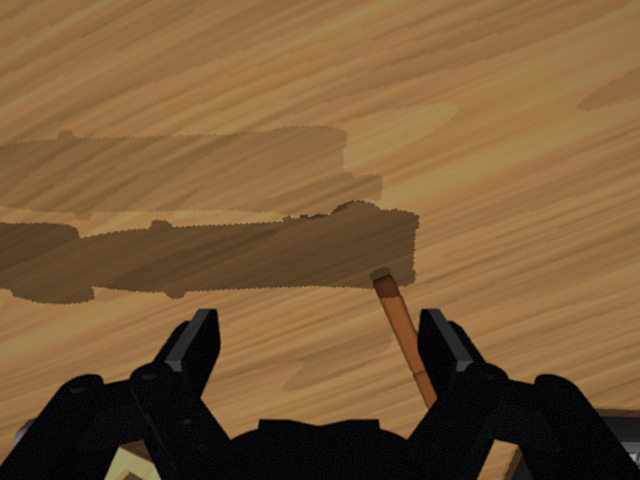

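```bash
cat > h.py <<'E'
from rig import arm
import cv2, numpy as np
def K(d):
    f=240/np.tan(np.radians(d["fovy"]/2)); return np.array([[f,0,d["cx"]],[0,f,d["cy"]],[0,0,1]])
def ray(d,uv):
    n=cv2.undistortPoints(np.float64(uv).reshape(-1,1,2),K(d),np.float64(d["dist_coeffs"])).reshape(-1,2)
    return np.c_[n,np.ones(len(n))]
def world(d,uv,z):
    V=np.array(d["view"]);R=V[:3,:3];t=V[:3,3]
    return (ray(d,uv)*np.asarray(z).reshape(-1,1)-t)@R
def onplane(d,uv,h):
    V=np.array(d["view"]);R=V[:3,:3];c=-R.T@V[:3,3]
    r=ray(d,uv)@R; return c+r*((h-c[2])/r[:,2])[:,None]
def proj(d,P):
    V=np.array(d["view"]); r=cv2.Rodrigues(V[:3,:3])[0]
    return cv2.projectPoints(np.float64(P),r,V[:3,3],K(d),np.float64(d["dist_coeffs"]))[0].reshape(-1,2)
E
python3 - <<'E'
from h import *
d=arm.get_image("top"); cv2.imwrite("pics/topz.png",cv2.resize(d["img"][160:330,220:420],None,fx=4,fy=3.5*8/7,interpolation=cv2.INTER_CUBIC)[:600])
vv,uu=np.mgrid[170:330,230:400]; uv=np.c_[uu.ravel(),vv.ravel()]
P=world(d,uv,d["range_z"][170:330,230:400].ravel())
for lo,hi in((20,40),(-10,10),(112,125)): 
  m=(P[:,2]>lo)&(P[:,2]<hi);print(lo,m.sum(),np.median(P[m],0))
np.savez("top.npz",P=P,uv=uv)
m=P[:,2]>100
img=np.zeros((480,640),np.uint8); img[uv[m][:,1],uv[m][:,0]]=255
h=P[:,2].reshape(160,170); cv2.imwrite("pics/h.png",cv2.resize(np.uint8(np.clip(h*2,0,255)),None,fx=4,fy=3.75*16/16))
E
```

```text
20 8818 [559.01568429  51.81182441  29.97071307]
-10 13801 [5.34015484e+02 9.47865351e-01 1.20959681e-01]
112 2119 [552.20058631  29.79727341 116.93053822]
```

View pics/topz.png

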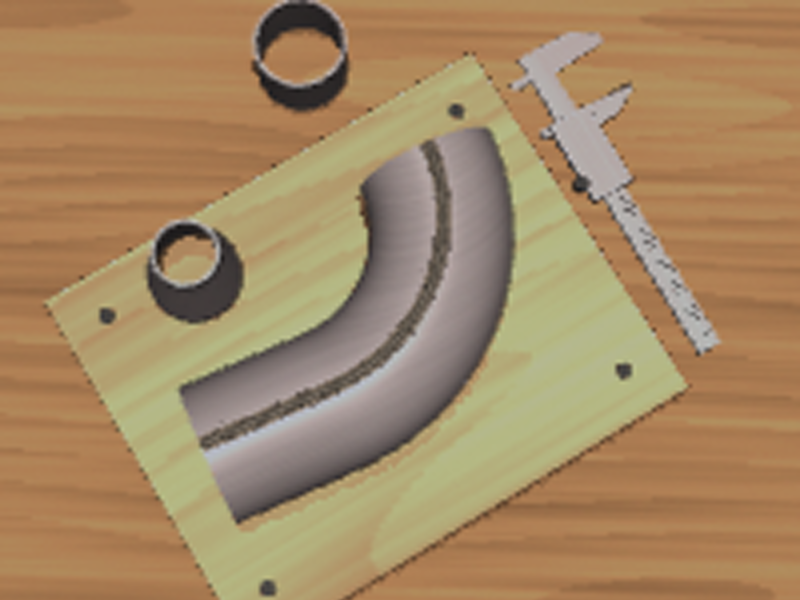

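View pics/h.png

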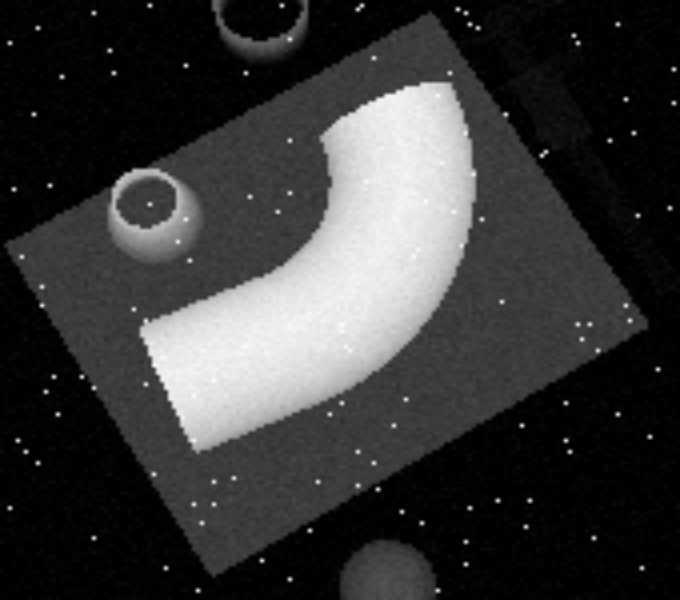

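The top view shows the bend with its dark seam running from about pixel (271,270) at the leg's open end to (328,195) at the far end. The calliper lies close on the right and the reducer sits in the crook. Next I'll fit the seam pose.

```bash
cat >> h.py <<'E'
def seam(s,pose):
    s=np.atleast_1d(s).astype(float); x,y,t=pose
    L=80;R=114.3;a=np.clip((s-L)/R,0,None)
    lx=np.where(s<L,-97+s,-17+R*np.sin(a)); ly=np.where(s<L,-57.,57.3-R*np.cos(a))
    c,si=np.cos(t),np.sin(t); return np.c_[x+c*lx-si*ly,y+si*lx+c*ly]
E
python3 - <<'E'
from h import *
from scipy.optimize import least_squares
from scipy.spatial import cKDTree
d=arm.get_image("top"); z=np.load("top.npz");P,uv=z["P"],z["uv"]
im=d["img"].astype(int); px=im[uv[:,1],uv[:,0]]
hsv=cv2.cvtColor(d["img"],cv2.COLOR_BGR2HSV)[uv[:,1],uv[:,0]].astype(int)
m=(P[:,2]>108)&(P[:,2]<130)&(hsv[:,2]<135)&(px[:,2]-px[:,0]>15)
print(m.sum())
v=d["img"].copy(); v[uv[m][:,1],uv[m][:,0]]=(0,0,255); cv2.imwrite("pics/m.png",cv2.resize(v[170:310,240:370],None,fx=4,fy=4,interpolation=0))
W=onplane(d,uv[m],120.0)[:,:2]
tree_s=np.linspace(0,259.5,400)
def res(p):
    C=seam(tree_s,p); a=cKDTree(C).query(W)[0]; b=cKDTree(W).query(C[[0,-1]])[0]
    e=cKDTree(W).query(C)[0]
    return np.r_[a/np.sqrt(len(a)),.5*e/np.sqrt(len(e))]
best=min((least_squares(res,[W[:,0].mean(),W[:,1].mean(),t],diff_step=1e-5) for t in np.linspace(-3,3,9)),key=lambda r:r.cost)
p=best.x;print(p,best.cost); np.save("pose.npy",p)
print(seam([0,80,130,190,259.5],p).round(1))
C=seam(tree_s,p); dd,i=cKDTree(C).query(W); print(np.median(dd),dd.max(),i.min(),i.max())
# depth check: tube outer top
mm=(P[:,2]>60)&(P[:,2]<125)
# predicted surface error
dist,i=cKDTree(C).query(P[mm][:,:2]); ok=(i>5)&(i<394)&(dist<40)
Q=P[mm][ok]; pred=30+44.45+np.sqrt(44.45**2-dist[ok]**2); print("depth resid",np.median(Q[:,2]-pred))
def r2(q):
    C=seam(tree_s,q[:3]); dist,i=cKDTree(C).query(Q[:,:2]); return np.clip(74.45+np.sqrt(np.clip(44.45**2-dist**2,0,None))+q[3]-Q[:,2],-6,6)
r=least_squares(r2,list(p)+[0],x_scale=[1,1,.01,1],diff_step=1e-5);print("depthfit",r.x)
uvp=proj(d,np.c_[seam(np.linspace(0,259.5,14),p),np.full(14,120.4)]);print(uvp.round(1).tolist())
E
```

```text
388
[583.35637263  75.64394636  -1.1304211 ] 3.400942073784895
[[490.4 139.1]
 [524.5  66.7]
 [554.9  27.5]
 [608.8   2.8]
 [676.6  12. ]]
2.133437130870387 5.301130703260717 3 399
depth resid -0.0847079185266395
depthfit [ 5.83431193e+02  7.54221389e+01 -1.12373241e+00 -1.02115383e-01]
[[269.1, 270.6], [277.1, 267.2], [285.1, 263.8], [293.0, 260.4], [301.0, 257.1], [308.5, 253.1], [315.3, 247.8], [321.0, 241.6], [325.4, 234.5], [328.5, 226.8], [330.2, 218.7], [330.4, 210.5], [329.2, 202.5], [326.5, 194.9]]
```

View pics/m.png

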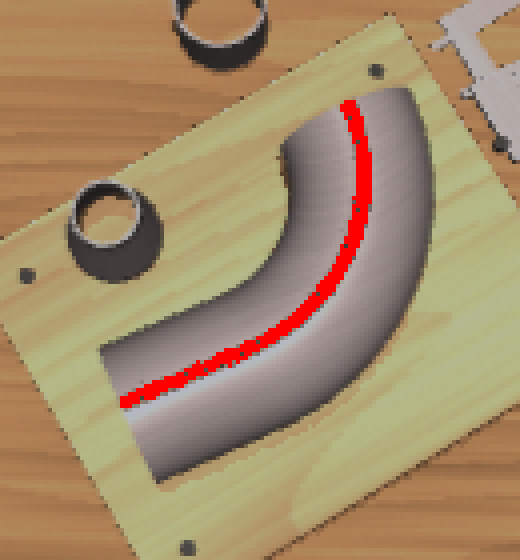

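```bash
python3 - <<'E'
from h import *
from scipy.optimize import least_squares
from scipy.spatial import cKDTree
d=arm.get_image("top"); z=np.load("top.npz");P,uv=z["P"],z["uv"]
im=d["img"].astype(int); px=im[uv[:,1],uv[:,0]]
m=(P[:,2]>108)&(P[:,2]<130)&(px.max(1)<135)&(px[:,2]-px[:,0]>15)
W=onplane(d,uv[m],120.0)[:,:2]
def sgn(p,full=False):
    x,y,t=p;c,s=np.cos(t),np.sin(t); L=(W-[x,y])@np.array([[c,-s],[s,c]])
    st=L[:,0]<-17
    r=np.where(st,-57-L[:,1],np.hypot(L[:,0]+17,L[:,1]-57.3)-114.3)
    a=np.arctan2(L[:,0]+17,57.3-L[:,1]); al=np.where(st,L[:,0]+97,80+114.3*a)
    return (r,al) if full else r
p=np.load("pose.npy")
ends=None
def f(p):
    r,al=sgn(p,True); lo=np.sort(al)[:3].mean(); hi=np.sort(al)[-3:].mean()
    return np.r_[r,10*(lo-1),10*(hi-258.5)]
q=least_squares(f,p,x_scale=[1,1,.01],diff_step=1e-4).x; print(q)
for pp in(p,q):
    r,al=sgn(pp,True); print(al.min(),al.max(),r.std(),[ (r[(al>=a)&(al<a+26)].mean().round(1)) for a in range(0,260,26)])
np.save("pose2.npy",q)
print(seam([0,80,130,190,259.5],q).round(1))
E
```

```text
[583.85945522  75.07125289  -1.12411244]
1.6273954323497577 259.74557129808954 2.5141857660019085 [np.float64(0.1), np.float64(0.2), np.float64(-0.2), np.float64(-0.3), np.float64(-0.2), np.float64(0.2), np.float64(0.1), np.float64(0.3), np.float64(0.3), np.float64(-0.5)]
0.5257311701635814 258.9211809667729 2.5144551852758816 [np.float64(-0.3), np.float64(0.0), np.float64(-0.1), np.float64(-0.2), np.float64(-0.3), np.float64(0.0), np.float64(-0.1), np.float64(0.0), np.float64(-0.1), np.float64(-0.8)]
[[490.6 137.9]
 [525.1  65.8]
 [555.7  26.8]
 [609.8   2.3]
 [677.5  12.1]]
```

```bash
cat >> h.py <<'E'
from scipy.spatial.transform import Rotation as Ro
POSE=np.array([583.6,75.2,-1.125])
def plan(target,Rt=None):
    o=arm.get_obs(); R=Ro.from_rotvec(o["tool_rot"]).as_matrix(); 
    d=R.T@(np.array(target)-o["position"])
    w=None if Rt is None else np.degrees(Ro.from_matrix(R.T@Rt).as_rotvec()).round(2)
    print("t",o["time_s"],"pos",o["position"].round(1),"F",o["wrist_force"].round(2),"op",round(o["opening"],3),"delta tool mm",d.round(1),"turn",w); return o,R,d
E
python3 - <<'E'
from h import *
o,R,d=plan([*seam(3,POSE)[0],170]); print(R.round(3)); print(seam([0,3,257,259],POSE))
E
```

```text
t 0.3 pos [208.4 508.8 230.9] F [-0.24  0.1  -0.33] op 0.998 delta tool mm [ 403.6   61.1 -238.1] turn None
[[ 0.925 -0.     0.379]
 [-0.379 -0.001  0.925]
 [ 0.    -1.    -0.001]]
[[490.34662501 138.14289517]
 [491.64015456 135.43609239]
 [674.94782727  11.04531193]
 [676.76380871  11.88323157]]
```

Emit:
servo_tool --increments '[[[0.015, 0, -0.009], [0, 0, 0], 0.5], [[0.03, 0, -0.018], [0, 0, 0], 1], [[0.03, 0, -0.018], [0, 0, 0], 1], [[0.03, 0, -0.018], [0, 0, 0], 1], [[0.03, 0, -0.018], [0, 0, 0], 1], [[0.03, 0, -0.018], [0, 0, 0], 1], [[0.03, 0, -0.018], [0, 0, 0], 1], [[0.02, 0, -0.012], [0, 0, 0], 1]]'

```text
time_s: 0.97
position: [357.9, 308.0, 228.4]
tool_rot: [-1.549, 0.293, -0.285]
wrist_force: [0.3, 0.8, 0.0]
opening: 0.003
```

```bash
python3 - <<'E'
from h import *
G=np.array([[0,0,1],[-1,0,0],[0,-1,0]],float)
plan([*seam(3,POSE)[0],170],G)
E
```

```text
t 0.9667 pos [357.9 308.  228.4] F [0.27 0.84 0.01] op 0.003 delta tool mm [ 187.3   57.2 -112.8] turn [ 0.12 68.89 -0.35]
```

Emit:
servo_tool --increments '[[[0.023, 0, -0.014], [0, 0, 0], 1], [[0.03, 0, -0.018], [0, 0, 0], 1], [[0.03, 0, -0.018], [0, 0, 0], 1], [[0.03, 0, -0.018], [0, 0, 0], 1], [[0.03, 0, -0.018], [0, 0, 0], 1], [[0.015, 0, -0.009], [0, 0, 0], 1], [[0, 0, 0], [0, 3, 0], 1], [[0, 0, 0], [0, 7, 0], 1]]'

```text
time_s: 1.63
position: [479.7, 145.3, 228.2]
tool_rot: [-1.525, 0.435, -0.434]
wrist_force: [-0.6, 0.7, 0.4]
opening: -0.005
```

Emit:
servo_tool --increments '[[[0, 0, 0], [0, 7, 0], 1], [[0, 0, 0], [0, 7, 0], 1], [[0, 0, 0], [0, 7, 0], 1], [[0, 0, 0], [0, 7, 0], 1], [[0, 0, 0], [0, 7, 0], 1], [[0, 0, 0], [0, 7, 0], 1], [[0, 0, 0], [0, 7, 0], 1], [[0, 0, 0], [0, 3, 0], 1]]'

```text
time_s: 2.3
position: [480.4, 142.2, 228.0]
tool_rot: [-1.248, 1.147, -1.146]
wrist_force: [0.1, -0.5, 0.5]
opening: 0.003
```

```bash
cat >> h.py <<'E'
G=np.array([[0,0,1],[-1,0,0],[0,-1,0]],float)
E
python3 - <<'E'
from h import *
plan([*seam(3,POSE)[0],150],G)
E
```

```text
t 2.3 pos [480.4 142.2 228. ] F [ 0.1  -0.53  0.49] op 0.003 delta tool mm [ 7.7 78.  10.7] turn [ 0.    4.89 -0.04]
```

Emit:
servo_tool --increments '[[[0, 0, 0], [0, 5, 0], 1], [[0.002, 0.015, 0.003], [0, 0, 0], 1], [[0.002, 0.025, 0.004], [0, 0, 0], 1], [[0.002, 0.02, 0.003], [0, 0, 0], 1], [[0, 0.012, 0], [0, 0, 0], 1], [[0, 0, 0], [0, 0, 0], 1], [[0, 0, 0], [0, 0, 0], 1], [[0, 0, 0], [0, 0, 0], 1]]'

```text
time_s: 2.97
position: [491.8, 137.4, 155.2]
tool_rot: [-1.201, 1.213, -1.214]
wrist_force: [0.3, 0.6, 0.3]
opening: 0.003
```

```bash
python3 - <<'E'
from h import *
plan([*seam(3,POSE)[0],122],G)
for n in("wrist","top","side"):
    d=arm.get_image(n); v=d["img"].copy(); 
    u=proj(d,np.c_[seam(np.linspace(0,259.5,14),POSE),np.full(14,120.4)])
    if n!="wrist": v=v
    s=2 if n!="wrist" else 1
    c=u.mean(0).astype(int)
    for a in u: cv2.circle(v,(int(round(a[0])),int(round(a[1]))),1 if s>1 else 3,(0,255,0),-1)
    if s==2:
        v=cv2.resize(v[max(0,c[1]-90):c[1]+90,c[0]-120:c[0]+120],None,fx=3.2,fy=3.2,interpolation=cv2.INTER_CUBIC)
    cv2.imwrite(f"pics/{n}1.png",v)
E
```

```text
t 2.9667 pos [491.8 137.4 155.2] F [0.33 0.64 0.26] op 0.003 delta tool mm [ 2.1 33.2 -0.3] turn [-0.22 -0.4  -0.17]
```

View pics/wrist1.png

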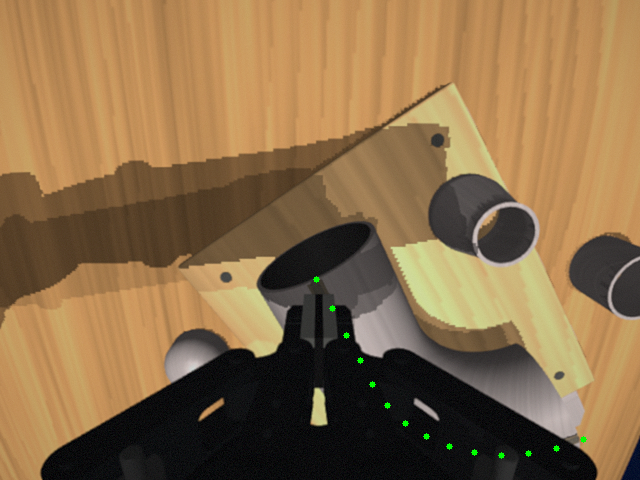

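View pics/top1.png

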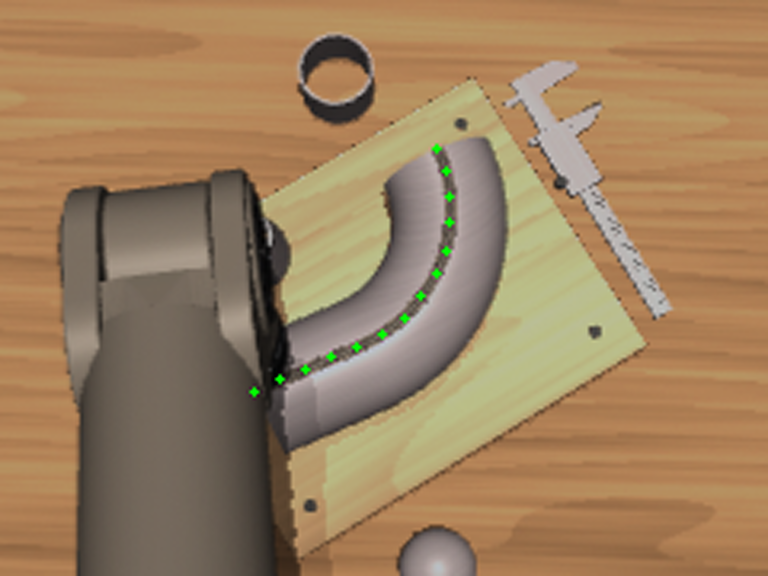

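View pics/side1.png

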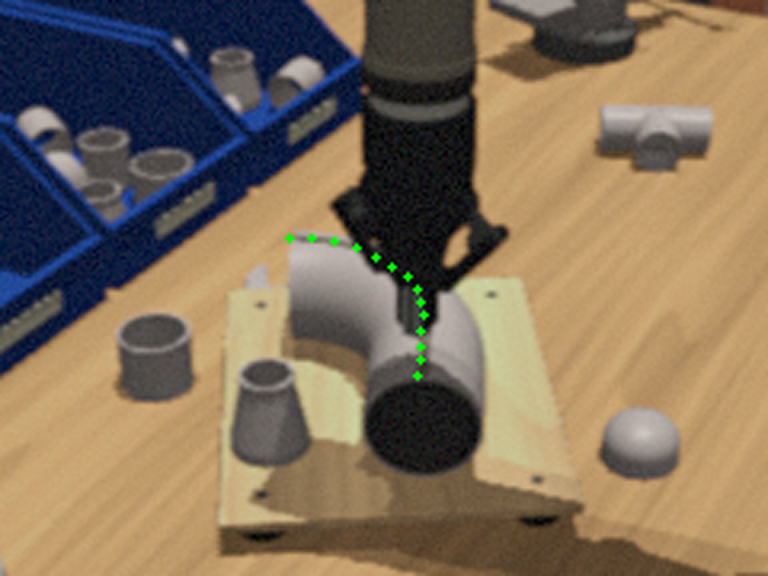

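Emit:
servo_tool --increments '[[[0.001, 0.008, 0], [0, 0, 0], 1], [[0.001, 0.012, 0], [0, 0, 0], 1], [[0, 0.008, 0], [0, 0, 0], 1], [[0, 0, 0], [0, 0, 0], 1], [[0, 0, 0], [0, 0, 0], 1]]'

```text
time_s: 3.53
position: [494.9, 136.5, 128.9]
tool_rot: [-1.193, 1.208, -1.214]
wrist_force: [-0.3, 0.4, 0.5]
opening: -0.002
```

Emit:
servo_tool --increments '[[[0, 0, 0], [0, 0, 0], 1]]'

```text
time_s: 3.62
position: [494.9, 136.6, 128.9]
tool_rot: [-1.193, 1.208, -1.214]
wrist_force: [-0.2, 0.0, 0.2]
opening: -0.005
```

Emit:
servo_tool --increments '[[[0, 0, 0], [0, 0, 0], 1]]'

```text
time_s: 3.7
position: [495.0, 136.7, 129.2]
tool_rot: [-1.192, 1.208, -1.214]
wrist_force: [-0.1, 0.3, 0.2]
opening: 0.002
```

Emit:
servo_tool --increments '[[[0, 0, 0], [0, 0, 0], 1]]'

```text
time_s: 3.78
position: [495.3, 136.7, 129.5]
tool_rot: [-1.192, 1.207, -1.214]
wrist_force: [0.1, -0.3, 1.1]
opening: -0.002
```

```bash
python3 - <<'E'
from h import *
plan([*seam(2,POSE)[0],122],G)
E
```

```text
t 3.7833 pos [495.3 136.7 129.5] F [ 0.15 -0.29  1.11] op -0.002 delta tool mm [ 0.5  7.5 -4.2] turn [-0.74 -0.34 -0.4 ]
```

Emit:
servo_tool --increments '[[[0, 0.002, -0.003], [-0.5, -0.2, -0.3], 1], [[0.001, 0.003, -0.001], [-0.2, 0, -0.1], 1], [[0, 0.001, 0], [0, 0, 0], 1], [[0, 0, 0], [0, 0, 0], 1]]'

```text
time_s: 4.12
position: [491.7, 136.1, 123.9]
tool_rot: [-1.207, 1.21, -1.211]
wrist_force: [-0.3, 1.1, -0.2]
opening: 0.003
```

```bash
python3 - <<'E'
from h import *
plan([*seam(2,POSE)[0],120.4],G)
E
```

```text
t 4.1167 pos [491.7 136.1 123.9] F [-0.32  1.12 -0.19] op 0.003 delta tool mm [-0.2  3.5 -0.5] turn [-0.08 -0.09 -0.01]
```

Nearly on target; lowering to contact in half-millimetre steps.

Emit:
servo_tool --increments '[[[0, 0.001, 0], [0, 0, 0], 1], [[0, 0.001, 0], [0, 0, 0], 1], [[0, 0.0005, 0], [0, 0, 0], 1], [[0, 0.0005, 0], [0, 0, 0], 1]]'

```text
time_s: 4.45
position: [491.7, 136.0, 120.5]
tool_rot: [-1.207, 1.21, -1.211]
wrist_force: [-1.1, -0.3, 0.0]
opening: 0.0
```

Emit:
servo_tool --increments '[[[0, 0.0005, 0], [0, 0, 0], 1], [[0, 0.0005, 0], [0, 0, 0], 1]]'

```text
time_s: 4.62
position: [491.8, 136.1, 120.0]
tool_rot: [-1.207, 1.21, -1.211]
wrist_force: [0.0, -0.7, 2.8]
opening: -0.005
```

Emit:
servo_tool --increments '[[[0, 0.0005, 0], [0, 0, 0], 1], [[0, 0.0005, 0], [0, 0, 0], 1]]'

```text
time_s: 4.78
position: [491.8, 136.1, 119.7]
tool_rot: [-1.207, 1.21, -1.21]
wrist_force: [-1.5, -0.5, 3.9]
opening: -0.002
```

Emit:
servo_tool --increments '[[[0.001, 0.0004, 0.0005], [0, 0, 0], 1], [[0.0018, 0.0004, 0.0009], [0, 0, 0], 1], [[0.0018, 0.0004, 0.0009], [0, 0, 0], 1], [[0.0018, 0.0004, 0.0009], [0, 0, 0], 1]]'

```text
time_s: 5.12
position: [493.6, 134.2, 118.9]
tool_rot: [-1.205, 1.212, -1.202]
wrist_force: [-2.6, 2.5, 5.4]
opening: -0.003
```

```bash
cat >> h.py <<'E'
def nxt(step,n=4):
    o=arm.get_obs(); ss=np.linspace(0,259.5,2596); C=seam(ss,POSE); dd=np.hypot(*(C-o["position"][:2]).T); i=dd.argmin(); s=ss[i]
    R=Ro.from_rotvec(o["tool_rot"]).as_matrix()
    print("t",round(o["time_s"],2),"s",round(s,1),"off",dd[i].round(2),"pos",o["position"].round(1),"F",o["wrist_force"].round(1),"turn",np.degrees(Ro.from_matrix(R.T@G).as_rotvec()).round(2))
    p=o["position"][:2]
    for k in range(1,n+1):
        q=seam(min(s+step*k,259.5),POSE)[0]; e=R.T@np.r_[q-p,0]; print(e.round(2)); p=q
E
python3 -c "
from h import *
nxt(3,8)"
```

```text
t 5.12 s 5.0 off 1.23 pos [493.6 134.2 118.9] F [-2.6  2.5  5.4] turn [ 0.06  0.1  -0.44]
[ 3.25 -0.03  0.19]
[ 2.71 -0.02  1.29]
[ 2.71 -0.02  1.29]
[ 2.71 -0.02  1.29]
[ 2.71 -0.02  1.29]
[ 2.71 -0.02  1.29]
[ 2.71 -0.02  1.29]
[ 2.71 -0.02  1.29]
```

Emit:
servo_tool --increments '[[[0.003, -0.0003, 0.0005], [0, 0, -0.3], 1], [[0.0027, 0, 0.0013], [0, 0, -0.1], 1], [[0.0027, 0, 0.0013], [0, 0, -0.1], 1]]'

```text
time_s: 5.37
position: [497.7, 127.3, 119.7]
tool_rot: [-1.209, 1.206, -1.206]
wrist_force: [-0.7, 1.7, 3.0]
opening: 0.001
```

```bash
python3 -c "
from h import *
nxt(3,3)"
```

```text
t 5.37 s 12.9 off 1.97 pos [497.7 127.3 119.7] F [-0.7  1.7  3. ] turn [-0.06  0.21 -0.07]
[ 3.53 -0.01 -0.5 ]
[ 2.71 -0.    1.28]
[ 2.71 -0.    1.28]
```

Emit:
servo_tool --increments '[[[0.003, 0.0001, 0.0002], [0, 0.1, 0], 1], [[0.003, 0.0001, 0.0006], [0, 0, 0], 1], [[0.0027, 0.0001, 0.0012], [0, 0, 0], 1]]'

```text
time_s: 5.62
position: [501.2, 118.1, 119.7]
tool_rot: [-1.206, 1.206, -1.208]
wrist_force: [-1.5, 2.2, 3.3]
opening: -0.007
```

```bash
python3 -c "
from h import *
nxt(3,3)
d=arm.get_image('top'); cv2.imwrite('pics/t2.png',cv2.resize(d['img'][170:310,240:400],None,fx=4,fy=4))
d0=cv2.imread('pics/top0.png')
x=cv2.absdiff(d['img'],d0).max(2)[170:310,240:400]; cv2.imwrite('pics/diff2.png',cv2.resize(x,None,fx=4,fy=4)*2)"
```

```text
t 5.62 s 22.8 off 1.12 pos [501.2 118.1 119.7] F [-1.5  2.2  3.3] turn [-0.21  0.11 -0.09]
[ 3.19 -0.    0.28]
[2.71 0.   1.29]
[2.71 0.   1.29]
```

View pics/diff2.png

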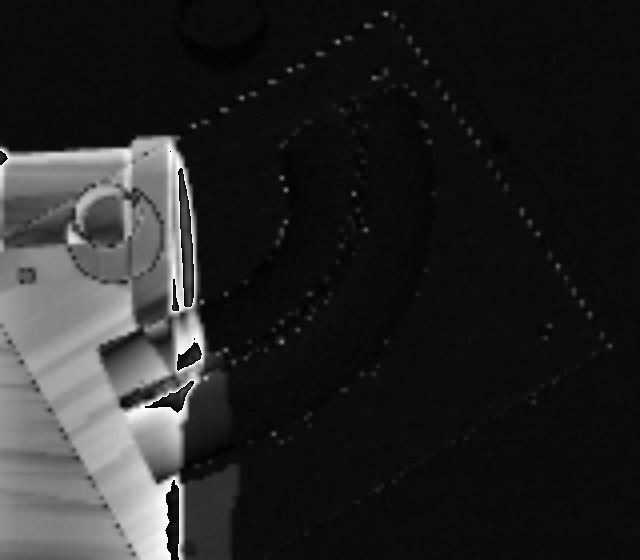

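Emit:
servo_tool --increments '[[[0.003, 0.0001, 0.0006], [-0.1, 0, 0], 1], [[0.003, 0.0001, 0.001], [-0.1, 0, 0], 1], [[0.0028, 0, 0.0012], [0, 0, 0], 1], [[0.0028, 0.0001, 0.0012], [0, 0, 0], 1]]'

```text
time_s: 6.0
position: [506.1, 104.9, 119.6]
tool_rot: [-1.208, 1.209, -1.208]
wrist_force: [-0.5, 2.6, 4.4]
opening: 0.003
```

```bash
python3 -c "
from h import *
nxt(3,4)"
```

```text
t 6.0 s 36.8 off 0.13 pos [506.1 104.9 119.6] F [-0.5  2.6  4.4] turn [-0.04  0.06 -0.09]
[ 2.63 -0.    1.4 ]
[ 2.71 -0.    1.29]
[ 2.71 -0.    1.29]
[ 2.71 -0.    1.29]
```

Emit:
servo_tool --increments '[[[0.0028, 0, 0.0013], [0, 0, 0], 1], [[0.0028, 0, 0.0013], [0, 0, 0], 1], [[0.0028, 0, 0.0013], [0, 0, 0], 1], [[0.0028, 0.0001, 0.0013], [0, 0, 0], 1]]'

```text
time_s: 6.33
position: [511.5, 92.6, 119.4]
tool_rot: [-1.208, 1.209, -1.207]
wrist_force: [-2.4, 3.4, 4.0]
opening: -0.0
```

```bash
python3 -c "
from h import *
nxt(3,4)"
```

```text
t 6.33 s 50.3 off 0.52 pos [511.5  92.6 119.4] F [-2.4  3.4  4. ] turn [ 0.    0.06 -0.11]
[ 2.52 -0.01  1.78]
[ 2.71 -0.01  1.29]
[ 2.71 -0.01  1.29]
[ 2.71 -0.01  1.29]
```

Emit:
servo_tool --increments '[[[0.0027, -0.0001, 0.0015], [0, 0, 0], 1], [[0.0028, 0, 0.0014], [0, 0, 0], 1], [[0.0028, 0, 0.0013], [0, 0, -0.1], 1], [[0.0028, 0, 0.0013], [0, 0, 0], 1]]'

```text
time_s: 6.67
position: [517.3, 80.3, 119.4]
tool_rot: [-1.21, 1.209, -1.208]
wrist_force: [-0.9, 3.0, 4.8]
opening: -0.003
```

```bash
python3 -c "
from h import *
nxt(3,6)"
```

```text
t 6.67 s 63.8 off 0.59 pos [517.3  80.3 119.4] F [-0.9  3.   4.8] turn [ 0.04  0.06 -0.01]
[ 2.44 -0.    1.82]
[ 2.71 -0.    1.29]
[ 2.71 -0.    1.29]
[ 2.71 -0.    1.29]
[ 2.71 -0.    1.29]
[ 2.7 -0.   1.3]
```

Emit:
servo_tool --increments '[[[0.0026, -0.0003, 0.0016], [0, 0, 0], 1], [[0.0028, -0.0001, 0.0014], [0, 0, 0], 1], [[0.0028, 0, 0.0014], [0, 0, 0], 1]]'

```text
time_s: 6.92
position: [522.0, 70.8, 119.6]
tool_rot: [-1.211, 1.209, -1.208]
wrist_force: [-1.0, 2.0, 4.6]
opening: 0.001
```

```bash
python3 -c "
from h import *
nxt(3,6)"
```

```text
t 6.92 s 74.4 off 0.5 pos [522.   70.8 119.6] F [-1.   2.   4.6] turn [0.08 0.05 0.03]
[ 2.52 -0.    1.76]
[ 2.71 -0.    1.29]
[ 2.69 -0.    1.34]
[ 2.65 -0.    1.41]
[ 2.61 -0.    1.47]
[ 2.57 -0.    1.54]
```

Emit:
servo_tool --increments '[[[0.0026, -0.0003, 0.0017], [0, 0, 0], 1], [[0.0028, -0.0001, 0.0014], [0, 0, 0], 1], [[0.0028, -0.0001, 0.0015], [0, 0, 0], 1], [[0.0027, 0, 0.0015], [0, 0, 0], 1]]'

```text
time_s: 7.25
position: [528.5, 57.9, 119.8]
tool_rot: [-1.212, 1.21, -1.209]
wrist_force: [-1.8, 2.4, 3.7]
opening: -0.001
```

```bash
python3 -c "
from h import *
nxt(3,6)"
```

```text
t 7.25 s 88.8 off 0.57 pos [528.5  57.9 119.8] F [-1.8  2.4  3.7] turn [0.12 0.02 0.1 ]
[ 2.27 -0.    2.01]
[2.54 0.   1.6 ]
[2.5  0.   1.66]
[2.45 0.   1.73]
[2.41 0.   1.79]
[2.36 0.   1.86]
```

Emit:
servo_tool --increments '[[[0.0024, -0.0001, 0.0019], [0.1, 0, 0.1], 1], [[0.0026, -0.0001, 0.0017], [0, 0, 0], 1], [[0.0026, 0, 0.0017], [0, 0, 0], 1], [[0.0025, -0.0001, 0.0018], [0, 0, 0], 1]]'

```text
time_s: 7.58
position: [535.7, 46.1, 119.8]
tool_rot: [-1.211, 1.21, -1.209]
wrist_force: [-2.2, 2.5, 3.6]
opening: 0.001
```

```bash
python3 -c "
from h import *
nxt(3,6)"
```

```text
t 7.58 s 102.5 off 1.02 pos [535.7  46.1 119.8] F [-2.2  2.5  3.6] turn [0.09 0.   0.02]
[ 1.75 -0.    2.64]
[ 2.33 -0.    1.89]
[ 2.28 -0.    1.95]
[ 2.23 -0.    2.01]
[ 2.17 -0.    2.07]
[ 2.12 -0.    2.12]
```

Emit:
servo_tool --increments '[[[0.0019, -0.0001, 0.0026], [0.1, 0, 0], 1], [[0.0024, -0.0001, 0.0021], [0, 0, 0], 1], [[0.0023, 0, 0.0021], [0, 0, 0], 1], [[0.0022, -0.0001, 0.0022], [0, 0, 0], 1]]'

```text
time_s: 7.92
position: [544.8, 35.7, 119.9]
tool_rot: [-1.211, 1.21, -1.21]
wrist_force: [-1.9, 2.4, 4.1]
opening: -0.001
```

```bash
python3 -c "
from h import *
nxt(3,6)"
```

```text
t 7.92 s 116.3 off 0.83 pos [544.8  35.7 119.9] F [-1.9  2.4  4.1] turn [ 0.09 -0.02  0.07]
[ 1.59 -0.    2.72]
[ 2.08 -0.    2.16]
[ 2.03 -0.    2.21]
[ 1.97 -0.    2.26]
[ 1.91 -0.    2.32]
[ 1.85 -0.    2.36]
```

Emit:
servo_tool --increments '[[[0.0017, -0.0001, 0.0027], [0.1, 0, 0.1], 1], [[0.0021, -0.0001, 0.0023], [0, 0, 0], 1], [[0.002, -0.0001, 0.0023], [0, 0, 0], 1], [[0.0019, -0.0001, 0.0024], [0, 0, 0], 1]]'

```text
time_s: 8.25
position: [555.0, 26.4, 120.0]
tool_rot: [-1.21, 1.21, -1.209]
wrist_force: [-1.5, 1.1, 3.7]
opening: 0.001
```

```bash
python3 -c "
from h import *
nxt(3,6)"
```

```text
t 8.25 s 130.0 off 0.71 pos [555.   26.4 120. ] F [-1.5  1.1  3.7] turn [ 0.05 -0.04  0.01]
[ 1.34 -0.    2.82]
[ 1.81 -0.    2.39]
[ 1.75 -0.    2.44]
[ 1.68 -0.    2.48]
[ 1.62 -0.    2.53]
[ 1.55 -0.    2.57]
```

Emit:
servo_tool --increments '[[[0.0014, -0.0001, 0.0028], [0, 0, 0], 1], [[0.0018, 0, 0.0025], [0, 0, 0], 1], [[0.0017, -0.0001, 0.0025], [0, 0, 0], 1], [[0.0016, 0, 0.0026], [0, 0, 0], 1]]'

```text
time_s: 8.58
position: [566.1, 18.4, 120.0]
tool_rot: [-1.211, 1.211, -1.21]
wrist_force: [-2.2, 0.3, 3.6]
opening: 0.004
```

```bash
python3 -c "
from h import *
nxt(3,6)"
```

```text
t 8.58 s 143.6 off 0.66 pos [566.1  18.4 120. ] F [-2.2  0.3  3.6] turn [ 0.11 -0.07  0.07]
[ 1.01 -0.    2.88]
[ 1.51 -0.    2.59]
[ 1.44 -0.    2.63]
[ 1.37 -0.    2.67]
[ 1.3 -0.   2.7]
[ 1.23 -0.    2.74]
```

Emit:
servo_tool --increments '[[[0.0011, -0.0001, 0.0029], [0.1, 0, 0.1], 1], [[0.0015, 0, 0.0026], [0, 0, 0], 1], [[0.0014, -0.0001, 0.0027], [0, 0, 0], 1], [[0.0013, 0, 0.0027], [0, 0, 0], 1]]'

```text
time_s: 8.92
position: [577.8, 11.7, 120.0]
tool_rot: [-1.209, 1.211, -1.21]
wrist_force: [-1.6, 0.1, 3.3]
opening: -0.002
```

```bash
python3 -c "
from h import *
nxt(3,6)"
```

```text
t 8.92 s 157.0 off 0.71 pos [577.8  11.7 120. ] F [-1.6  0.1  3.3] turn [ 0.04 -0.09  0.01]
[ 0.62 -0.    2.99]
[ 1.2  -0.    2.75]
[ 1.12 -0.    2.78]
[ 1.05 -0.    2.81]
[ 0.98 -0.    2.84]
[ 0.9  -0.    2.86]
```

Emit:
servo_tool --increments '[[[0.0007, 0, 0.003], [0, -0.1, 0], 1], [[0.0012, -0.0001, 0.0028], [0, 0, 0], 1], [[0.0011, 0, 0.0028], [0, 0, 0], 1], [[0.001, 0, 0.0028], [0, 0, 0], 1]]'

```text
time_s: 9.25
position: [590.2, 6.6, 120.0]
tool_rot: [-1.211, 1.21, -1.209]
wrist_force: [-1.7, 1.0, 2.5]
opening: 0.002
```

```bash
python3 -c "
from h import *
nxt(3,6)"
```

```text
t 9.25 s 170.4 off 0.71 pos [590.2   6.6 120. ] F [-1.7  1.   2.5] turn [ 0.08 -0.    0.06]
[ 0.29 -0.    3.11]
[ 0.87 -0.    2.87]
[ 0.8  -0.    2.89]
[ 0.72 -0.    2.91]
[ 0.64 -0.    2.93]
[ 0.57 -0.    2.95]
```

Emit:
servo_tool --increments '[[[0.0005, 0.0001, 0.0031], [0, 0, 0], 1], [[0.0009, 0, 0.0029], [0, 0, 0], 1], [[0.0008, 0, 0.0029], [0, 0, 0], 1], [[0.0007, 0, 0.0029], [0, 0, 0], 1]]'

```text
time_s: 9.58
position: [603.0, 2.7, 119.9]
tool_rot: [-1.212, 1.21, -1.21]
wrist_force: [-2.6, 0.2, 3.2]
opening: 0.002
```

```bash
python3 -c "
from h import *
nxt(3,6)"
```

```text
t 9.58 s 183.6 off 0.95 pos [603.    2.7 119.9] F [-2.6  0.2  3.2] turn [ 0.12 -0.03  0.1 ]
[-0.32 -0.01  3.12]
[ 0.53 -0.01  2.95]
[ 0.46 -0.01  2.97]
[ 0.38 -0.01  2.98]
[ 0.3  -0.01  2.98]
[ 0.22 -0.01  2.99]
```

Emit:
servo_tool --increments '[[[-0.0002, 0, 0.0032], [0.1, 0, 0.1], 1], [[0.0005, 0, 0.003], [0, 0, 0], 1], [[0.0004, 0, 0.003], [0, 0, 0], 1], [[0.0003, 0, 0.003], [0, 0, 0], 1]]'

```text
time_s: 9.92
position: [616.4, 0.7, 119.9]
tool_rot: [-1.21, 1.21, -1.21]
wrist_force: [-1.8, 0.6, 3.4]
opening: 0.005
```

```bash
python3 -c "
from h import *
nxt(3,6)"
```

```text
t 9.92 s 197.1 off 0.8 pos [616.4   0.7 119.9] F [-1.8  0.6  3.4] turn [ 0.02 -0.06  0.05]
[-0.54 -0.    3.09]
[ 0.18 -0.    2.99]
[ 0.1 -0.   3. ]
[ 0.02 -0.    3.  ]
[-0.06 -0.    3.  ]
[-0.13 -0.    3.  ]
```

Emit:
servo_tool --increments '[[[-0.0005, 0, 0.0032], [0, 0, 0.1], 1], [[0.0001, 0, 0.003], [0, 0, 0], 1], [[0, 0, 0.003], [0, 0, 0], 1], [[0, 0, 0.003], [0, 0, 0], 1]]'

```text
time_s: 10.25
position: [629.9, 0.3, 119.9]
tool_rot: [-1.209, 1.211, -1.21]
wrist_force: [-2.4, 0.8, 4.1]
opening: 0.001
```

```bash
python3 -c "
from h import *
nxt(3,6)"
```

```text
t 10.25 s 210.5 off 0.71 pos [6.299e+02 3.000e-01 1.199e+02] F [-2.4  0.8  4.1] turn [ 0.03 -0.09  0.  ]
[-0.8  -0.    2.97]
[-0.17 -0.    2.99]
[-0.25 -0.    2.99]
[-0.33 -0.    2.98]
[-0.41 -0.    2.97]
[-0.49 -0.    2.96]
```

Emit:
servo_tool --increments '[[[-0.0008, -0.0001, 0.0031], [0, -0.1, 0], 1], [[-0.0003, 0, 0.003], [0, 0, 0], 1], [[-0.0004, 0, 0.003], [0, 0, 0], 1], [[-0.0004, -0.0001, 0.003], [0, 0, 0], 1]]'

```text
time_s: 10.58
position: [643.5, 1.5, 120.1]
tool_rot: [-1.21, 1.209, -1.21]
wrist_force: [-1.6, 0.0, 3.2]
opening: -0.006
```

```bash
python3 -c "
from h import *
nxt(3,6)"
```

```text
t 10.58 s 224.1 off 0.47 pos [643.5   1.5 120.1] F [-1.6  0.   3.2] turn [ 0.01 -0.    0.07]
[-0.91 -0.    2.9 ]
[-0.52 -0.    2.95]
[-0.6  -0.    2.94]
[-0.68 -0.    2.92]
[-0.75 -0.    2.9 ]
[-0.83 -0.    2.88]
```

Emit:
servo_tool --increments '[[[-0.0009, 0.0001, 0.003], [0, 0, 0.1], 1], [[-0.0006, 0, 0.003], [0, 0, 0], 1], [[-0.0007, 0, 0.003], [0, 0, 0], 1], [[-0.0007, 0, 0.003], [0, 0, 0], 1]]'

```text
time_s: 10.92
position: [656.9, 4.1, 120.0]
tool_rot: [-1.209, 1.209, -1.21]
wrist_force: [-2.4, -0.7, 3.9]
opening: -0.005
```

```bash
python3 -c "
from h import *
nxt(3,7)"
```

```text
t 10.92 s 237.7 off 0.59 pos [656.9   4.1 120. ] F [-2.4 -0.7  3.9] turn [-0.   -0.03  0.01]
[-1.37 -0.    2.75]
[-0.87  0.    2.87]
[-0.95 -0.    2.85]
[-1.02 -0.    2.82]
[-1.09 -0.    2.79]
[-1.17 -0.    2.76]
[-1.24 -0.    2.73]
```

Emit:
servo_tool --increments '[[[-0.0013, -0.0001, 0.0028], [0, 0, 0], 1], [[-0.001, 0, 0.0028], [0, 0, 0], 1], [[-0.001, 0, 0.0028], [0, 0, 0], 1], [[-0.0011, 0, 0.0028], [0, 0, 0], 1]]'

```text
time_s: 11.25
position: [669.7, 8.2, 120.1]
tool_rot: [-1.209, 1.209, -1.211]
wrist_force: [-1.0, -0.8, 2.1]
opening: -0.001
```

```bash
python3 -c "
from h import *
nxt(2,4)"
```

```text
t 11.25 s 251.0 off 0.6 pos [669.7   8.2 120.1] F [-1.  -0.8  2.1] turn [-0.04 -0.05  0.07]
[-1.29 -0.    1.6 ]
[-0.78  0.    1.84]
[-0.81  0.    1.83]
[-0.84  0.    1.82]
```

Emit:
servo_tool --increments '[[[-0.0013, 0.0001, 0.0018], [0, 0, 0], 1], [[-0.0008, 0.0001, 0.0018], [0, 0, 0], 1], [[-0.0008, 0, 0.0018], [0, 0, 0], 1]]'

```text
time_s: 11.5
position: [676.0, 10.9, 119.9]
tool_rot: [-1.21, 1.208, -1.212]
wrist_force: [-2.6, -0.4, 3.2]
opening: -0.0
```

```bash
python3 -c "
from h import *
nxt(2,2)"
```

```text
t 11.5 s 257.9 off 0.51 pos [676.   10.9 119.9] F [-2.6 -0.4  3.2] turn [-0.05 -0.06  0.12]
[-1.16 -0.    1.25]
[0. 0. 0.]
```

Emit:
servo_tool --increments '[[[-0.0006, 0, 0.001], [0, 0, 0], 1], [[0, -0.003, 0], [0, 0, 0], 1], [[0, -0.015, 0], [0, 0, 0], 1], [[0, -0.03, 0], [0, 0, 0], 1], [[0, -0.03, 0], [0, 0, 0], 1], [[0, -0.03, 0], [0, 0, 0], 1], [[0, -0.02, 0], [0, 0, 0], 1], [[0, 0, 0], [0, 0, 0], 1]]'

```text
time_s: 12.17
position: [678.0, 17.6, 246.8]
tool_rot: [-1.209, 1.21, -1.203]
wrist_force: [0.3, -0.3, 0.7]
opening: 0.002
```

```bash
python3 - <<'E'
from h import *
nxt(2,0)
d=arm.get_image('top'); d0=cv2.imread('pics/top0.png')
x=cv2.absdiff(d['img'],d0).max(2)[150:350,230:410]; cv2.imwrite('pics/diff3.png',cv2.resize(x,None,fx=3,fy=3)*2); cv2.imwrite('pics/top3.png',d['img'])
E
```

```text
t 12.17 s 259.5 off 5.54 pos [678.   17.6 246.8] F [ 0.3 -0.3  0.7] turn [ 0.1   0.18 -0.22]
```

View pics/diff3.png

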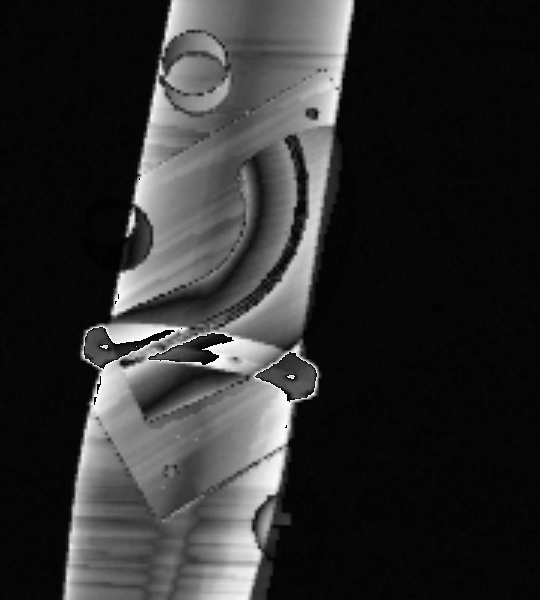

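View pics/top3.png

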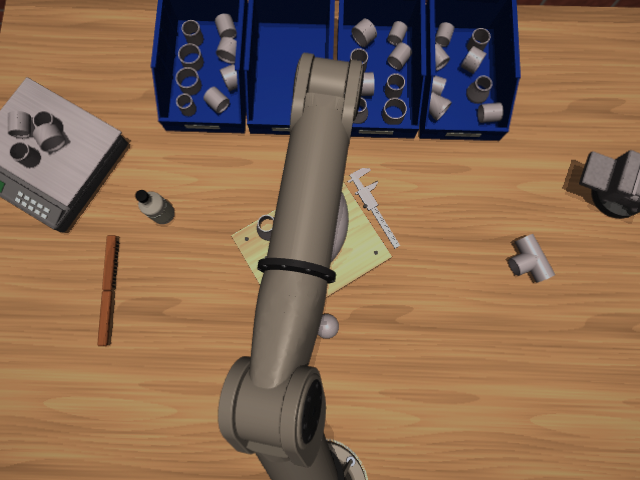

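Emit:
servo_tool --increments '[[[0.015, 0, 0], [0, 0, 0], 1], [[0.03, -0.004, -0.005], [0, 0, 0], 1], [[0.035, -0.004, -0.01], [0, 0, 0], 1], [[0.035, 0, -0.015], [0, 0, 0], 1], [[0.035, 0, -0.015], [0, 0, 0], 1], [[0.035, 0, -0.015], [0, 0, 0], 1], [[0.035, 0, -0.015], [0, 0, 0], 1], [[0.02, 0, -0.01], [0, 0, 0], 1]]'

```text
time_s: 12.88
position: [589.3, -225.0, 232.7]
tool_rot: [-1.226, 1.218, -1.172]
wrist_force: [-1.3, -1.1, 0.3]
opening: 0.003
```

Emit:
servo_tool --increments '[[[0, 0, 0], [0, 0, 0], 1], [[0, 0, 0], [0, 0, 0], 1], [[0, 0, 0], [0, 0, 0], 1]]'

```text
time_s: 13.13
position: [580.5, -236.8, 227.5]
tool_rot: [-1.227, 1.24, -1.183]
wrist_force: [-0.5, 0.8, -0.3]
opening: -0.001
```

```bash
python3 - <<'E'
from h import *
o=arm.get_obs(); print(o["position"],abs(o["joint_vel"]).max())
d=arm.get_image('top'); d0=cv2.imread('pics/top0.png')
x=cv2.absdiff(d['img'],d0).max(2)[150:350,80:410]; cv2.imwrite('pics/diff4.png',cv2.resize(x,None,fx=2.4,fy=2.4)*3)
a=cv2.cvtColor(d0,cv2.COLOR_BGR2GRAY).astype(np.float32);b=cv2.cvtColor(d['img'],cv2.COLOR_BGR2GRAY).astype(np.float32)
for n,(u0,v0,w,h) in dict(board_bend=(240,175,110,120),bend_end=(308,188,45,30),bend_start=(260,250,40,45),reducer=(254,212,28,28),stub=(280,158,30,30),calliper=(350,165,50,85),cap=(312,312,30,30),tee=(505,232,50,55),cleaner=(133,186,45,40),brush=(95,232,28,118)).items():
    s=(slice(v0,v0+h),slice(u0,u0+w)); print(n,cv2.phaseCorrelate(a[s],b[s],cv2.createHanningWindow((w,h),5)))
E
```

```text
[ 580.49612407 -236.84366441  227.46517491] 0.02255701353800448
board_bend ((-0.003562114627477797, 0.018540968140790426), 0.9996451711654664)
bend_end ((0.5371456033820259, 0.0358702328972722), 1.0090290863425644)
bend_start ((0.01545706102982436, 0.48450718540999205), 0.9911149636242125)
reducer ((-0.01884165333460075, -0.0015318421413521577), 1.000552967654334)
stub ((-0.0033020185023833193, -0.012325695697645855), 0.9997081180744701)
calliper ((-0.07008894006914446, 0.12101252115980543), 0.8231114259295993)
cap ((-0.31506183561354995, 0.02296159238534834), 0.7479341295030382)
tee ((0.017228193049938056, 0.023903057476658773), 0.9892472918828329)
cleaner ((0.4878647636689344, 0.024832513221969776), 0.9956382298469544)
brush ((0.035282136189481506, -0.016286963663795007), 0.8224803194734785)
```

View pics/diff4.png

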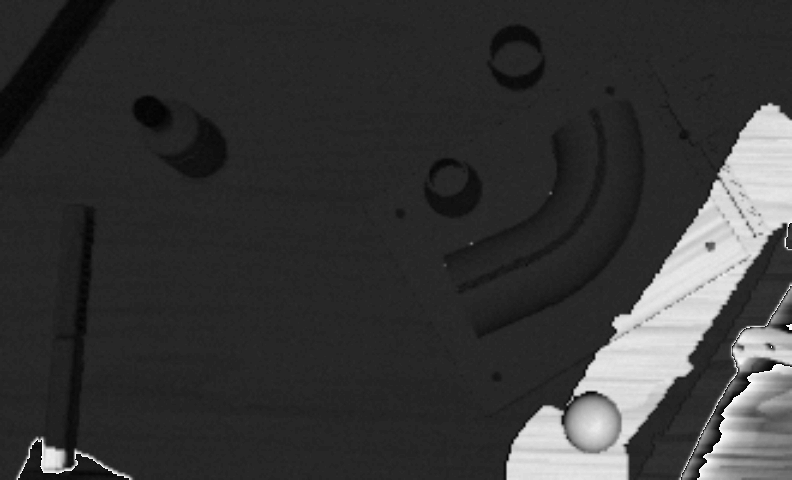

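```bash
python3 -c "
from rig import arm
print(arm.hand_in())"
```

```text
the job is handed in; nothing more can be done
None
```

I ran the closed fingertips along the whole weld seam, from the open end of the straight leg round the curve to the other end. I then lifted clear and moved the hand aside, and handed the job in at about 13 s of the 54 s allowed.

- **Contact:** I touched down about 2 mm in from the seam start and lifted off within about 1 mm of its end. The force reading showed contact every time I checked. The fingertips stayed within about 1 mm of the seam's fitted centre line, and about 2 mm off it once, near the start. The cameras are only good to about 2 mm, so these distances carry that uncertainty.
- **Force:** The vertical force was mostly 3–4 N, with readings from 2.1 to 5.4 N. The peak came early, when the fingertips stuck for a moment and dipped to 118.9 mm, about 1 mm below first contact. I eased off after that. Sideways drag reached about 4 N.
- **Bend and other items:** Comparing the top view before and after, the bend and board moved under 0.05 pixel, about 0.1 mm. The reducer, stub, tee and brush showed no shift either.
- **Checks that disagreed:**
  - Close-up checks of each bend end and of the cleaner gave about 0.5 pixel. I put this down to the odd-sized crops, because the larger bend crop and the difference picture show no movement.
  - The cap and calliper gave poor matches, with a lighting change over the cap and the arm across part of that area. They look unmoved in the picture, but I have no firm measurement for them.

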